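# Make a hobby lathe safe to start: park the chuck key, latch the guard

### The job

Someone has left the T-handled chuck key standing in the lathe chuck. Draw it straight out along its own slant without wrenching it, hang it upright in the wide notch of the key rack beside the headstock, shank in the notch and shoulder down flat on the shelf behind the raised front lip. Then swing the clear chuck guard down and press it just until its sprung catch snaps home, without forcing it; leave the other key, the square and the jar where they are.

Things in the scene. Friction and masses are not known exactly. Their poses are not given: they have to be found in the camera images.
- key_bar (a point): steel T-shaped chuck key: centre of its T-bar, the point to grasp. Key axes: z from tip to handle, y along the T-bar. T-bar round, 10 mm thick, 84 mm long, crossing a round hub of 18 mm diameter that reaches from 8 mm above this point to 30 mm below it. 165 g, mass centre some 20 mm below. The T-bar starts up to 0.5 rad from the spindle's direction
- key_shoulder (a point): centre of the flat lower end of the key's hub (its shoulder), 30 mm below key_bar along the key's z; below it a round shank of 10 mm diameter goes on 62 mm to the tip. Axes of the key
- key_tip (a point): centre of the shank's lower end, 92 mm below key_bar. It starts at the bottom of the chuck's socket, 22 mm deep, the key leaning 20 to 40 degrees from upright towards the lathe's front, up to 7 degrees more than the socket. Axes of the key
- socket (a point): mouth of the square key socket (11.2 mm wide, so 0.6 mm slack around the shank, 22 mm deep) in the rim of the chuck, which is held fast. z along the socket (the way out for the key), y along the spindle
- lathe: small bench lathe, bolted down; origin on the bench under the chuck. x from its front (robot's side) to its back, y from chuck to headstock, z up. Spindle axis 140 mm up; chuck 80 mm diameter, y = -22 to 22 mm (jaws to -40); headstock y = 36 to 183, x = -62 to 62, 185 mm high; tool post and tailstock at y below -120, up to 170 high. Not to be pushed, nor its guard, with over 40 N
- notch (a point): the key's place on the rack: centre of the wide notch on the shelf's upper face, 85 mm above the bench; the centre of the key's shoulder belongs here. Axes of the rack. The notch is 13 mm wide (y), open to the front (-x), closed at x = +6 mm. A lip 5 mm high stands along the shelf's front edge (x = -18 to -15 mm), cut through at the notch: the shank passes, the hub must go over it
- rack: folded aluminium key rack screwed to the bench: a 4 mm shelf 150 mm wide on an upright back. Origin on the bench at the shelf's mid width; x from its open front to its back, y along the shelf, z up. Shelf x = -18 to 38 mm, y = -75 to 75 mm, top at z = 85 mm. Wide notch at y = -36 mm, narrow notch with another key at y = +36 mm
- chuck: the 80 mm steel 3-jaw chuck, held fast; origin on the spindle axis, axes of the socket in use. It stands turned by a different angle each time. Through the key it may be loaded with no more than 30 N
- guard (a joint): hinge of the clear curved chuck guard: nominally 0 when shut (-0.07 to 0.07 rad, as the stop is set), 1.8 rad thrown fully back; stiff, stays where it is left
- guard_hinge (a point): a point on the guard's hinge axis, which runs along the lathe's y, 62 mm behind and 20 mm above the spindle axis. Axes turn with the guard and equal the lathe's when it is shut
- guard_flange (a point): outer face of the guard's flat black pull flange, mid width, 10 mm from its free edge. In guard axes (those of guard_hinge) 144 mm in front of (-x) and 12 mm above (+z) the hinge; z is the face's outward normal: up when shut, to the lathe's back when open. Flange 4 mm thick, 84 mm wide (y), 38 mm of it lies inward of this point
- catch (a joint): bevelled sprung bolt of the guard, below the flange at the headstock end: 0 fully out, grows as it is pushed in (m). It meets the strike bracket about 0.2 rad before shut, is pushed in some 5 mm (5 to 13 N on guard_flange), then snaps out under the strike, and the guard meets a rubber stop. Bracket and stop are set up to 7 mm higher or lower, which no reading shows: feel for them
- drill_key_centre (a point): bystander: smaller T key (73 mm long, bar 52 mm) hanging in the rack's narrow notch; its centre
- square_centre (a point): bystander: steel engineer's square standing on its 80 mm stock, blade up, 118 mm high; point 50 mm above the bench over the stock's middle
- glue_jar_centre (a point): bystander: glass jar 44 mm in diameter, 55 mm high; its centre
There are look-alikes about, which are no part of the job. What is shaped like the part that bears key_bar but red is not meant. There is more than one size of the rack; the job needs the smaller.

How it is judged (in metres and radians):
On the way, in this order (a step that is already met when the one before it is completed fails the run):
1. the chuck key is drawn clear of the chuck (distance between key_tip and socket above 0.035 m), for 0.1 s.
2. the chuck key hangs upright in the wide notch, shoulder down on the shelf behind the lip (x of key_shoulder in the frame of notch between -0.007 and 0.004 m and y of key_shoulder in the frame of notch between -0.005 and 0.005 m and z of key_shoulder in the frame of notch between -0.003 and 0.003 m and angle between key_bar's own z axis and vertical below 0.15 rad), for 0.3 s.
At the end, for the whole second after the job is handed in: The key hangs in the wide notch: shoulder centre within -7 to +4 mm (x) and 5 mm (y) of the notch point and 3 mm of the shelf face, upright within 0.15 rad; the guard is below 0.078 rad with its catch bolt out to within 1 mm (snapped in under the strike) (all of step 2 and value of joint guard below 0.078 rad and value of joint catch below 0.001 m); the robot touches nothing.
It fails at once if the key is wrenched in the chuck (more than 30 N on the chuck) (contact force between anything else and chuck above 30 N).
It fails at once if the lathe or its guard is pushed by the gripper with more than 40 N (contact force between any of the fingers, the arm and lathe above 40 N).
It fails at once if a bystander is moved by more than 20 mm (distance of any of drill_key_centre, square_centre, glue_jar_centre from where it was at the start of the episode above 0.02 m).
It also fails if it takes over 64 s, if anything falls off the work surface, if the arm or the gripper's body presses on something with over 40 N, if the wrist force passes 120 N, or if a joint passes its speed limit or range.

### The arm

A 6-joint arm with a two-finger parallel gripper is mounted at the origin on the work surface. World frame = base frame: x ahead of the robot, y to its left, z up, the work surface at z = 0. Lengths are in m, angles in degrees, forces in N, time in s.
With the tool pointing down it reaches from about 0.35 to 0.85 m from the base axis. Payload 8.1 kg.
Tool frame: the origin (TCP) lies at the very end of the fingers, on their centre line; the grasp point (between the pads) lies 19 mm behind it (env.hold_point_z is the distance from the TCP to the grasp point, in m); z points along the fingers, y is the line along which they close (so a half turn about z gives the same grasp; the last joint's range is limited). The gripper opens to 93 mm and grips with 3 to 60 N. Pads are 15 mm wide; open, the fingers measure 128 mm over their backs; the gripper's body (75 mm by 188 mm) begins 65 mm behind the grasp point.
Start: joints at [-79.951, 7.471, 85.268, -0, 87.261, -4.893], TCP at [0.155, -0.58, 0.219] pointing down, gripper open.
Joint ranges: [-169.43, 169.43], [-51.17, 129.36], [1.28, 143.12], [-76.62, 256.62], [0, 156.53], [-152.29, 152.29]. Speed limits (degrees/s): [136.94, 136.94, 159.86, 180, 180, 180].

### API

Orientations are given as a 3x3 rotation matrix whose columns are the frame's x, y, z axes.
In Python, from cell import env gives the robot as it stands. Calls block until the motion is done:
- env.movep(position, orientation): joint-space move of the TCP to a pose.
- env.line_to(position, ori=None, velocity=0.15): straight line of the TCP; ori=None keeps the orientation; velocity is the mean speed in m/s.
- env.move_joints(angles): joint-space move.
- env.let_go() and env.grasp(effort=None): open the fingers fully, or close them until they stop; effort is the grip in N (None keeps the last).
- env.dwell(seconds).
- env.solve_ik(position, orientation): joint angles nearest the present ones, or None.
- env.get_image(name): name is "side" or "top"; returns a dict with "frame" (480x640x3 uint8, red, green, blue), "depth" (480x640 float32, m along the optical axis (not along the pixel's ray), 0 where there is no reading), "fx", "fy", "cx", "cy" (pixels), "dist_coeffs" ([k1, k2, p1, p2, k3] as OpenCV has them; the pictures are not rectified), "world_to_cam" (4x4, takes a point from world to camera coordinates). Camera axes: x right, y up, looking along -z (the intrinsics and any distortion apply to the point x, -y, -z); pixel columns grow to the right and rows downward; lengths in m; the calibration is good to about 2 mm. A picture is of the moment at which its call begins.
A pose or a line that the arm cannot do raises env.IKError and nothing moves.
- env.job_done(): hands the job in; it is judged then, once.
Readings, each from a call of its own:
- env.get_t(): time.
- env.get_q(): joint angles.
- env.get_joint_velocities(): joint speeds.
- env.get_joint_torque(): joint torques, N m.
- env.get_tcp_pos(): TCP position.
- env.get_ee_rot(): TCP orientation.
- env.get_wrist_force(): force on the tool from outside, world axes, zero at the start.
- env.get_ft_torque(): the same for the moment, N m.
- env.get_opening(): finger opening in m.
- env.get_grip_force(): force on a finger pad.
Only numpy, scipy, OpenCV 4.12 (cv2) and the standard library are available. Lean on these libraries where they do the work, as an engineer would, in place of code of your own. Each camera call takes 0.05 s, during which the arm holds its last target. There are 200 camera calls.

## Working session

There is one attempt and no reset: what is moved stays moved. The work goes in short steps, each a Python script; the robot and the scene stay as the last script left them, time stands still between calls to the robot, and variables do not carry over. Pictures are saved under pics/ and viewed, at most 10 in all, crops included, and the job is handed in when it is done.

```bash
ls; mkdir -p pics; cat > h.py <<'E'
import numpy as np, cv2
from cell import env
def cap(n):
    return env.get_image(n)
def K(d): return np.array([[d['fx'],0,d['cx']],[0,d['fy'],d['cy']],[0,0,1]],float)
def pts(d,uv,dep=None):
    uv=np.atleast_2d(np.array(uv,float))
    if dep is None: dep=d['depth'][uv[:,1].astype(int),uv[:,0].astype(int)]
    n=cv2.undistortPoints(uv.reshape(-1,1,2),K(d),np.array(d['dist_coeffs'],float)).reshape(-1,2)
    c=np.c_[n[:,0]*dep,-n[:,1]*dep,-dep*np.ones(len(n)),np.ones(len(n))]
    return (np.linalg.inv(np.array(d['world_to_cam']))@c.T).T[:,:3]
def ray(d,uv):
    a=pts(d,uv,np.array([0.0])); b=pts(d,uv,np.array([1.0])); r=b[0]-a[0]; return a[0],r/np.linalg.norm(r)
def onz(d,uv,z):
    o,r=ray(d,uv); return o+r*(z-o[2])/r[2]
def cloud(d):
    v,u=np.mgrid[0:480,0:640]; uv=np.c_[u.ravel(),v.ravel()]
    return pts(d,uv).reshape(480,640,3)
def proj(d,P):
    P=np.atleast_2d(P); W=np.array(d['world_to_cam']); c=(W[:3,:3]@P.T).T+W[:3,3]
    c=c*[1,-1,-1]
    return cv2.projectPoints(c.reshape(-1,1,3),np.zeros(3),np.zeros(3),K(d),np.array(d['dist_coeffs'],float))[0].reshape(-1,2)
E
python3 - <<'E'
from h import *
import pickle
for n in ('side','top'):
    d=cap(n); cv2.imwrite(f'pics/{n}0.png',d['frame'][:,:,::-1]); pickle.dump(d,open(f'{n}0.pkl','wb'))
    print(n,d['fx'],d['fy'],d['cx'],d['cy'],d['dist_coeffs'],np.linalg.inv(d['world_to_cam']).round(3).tolist(),(d['depth']>0).mean())
E
```

```text
pics
side 506.0234316299888 506.0234316299888 326.18277606203685 235.27418512547519 [-0.06485457  0.          0.          0.          0.        ] [[-0.729, 0.411, -0.547, -0.076], [-0.684, -0.438, 0.583, 0.652], [0.0, 0.8, 0.601, 0.814], [0.0, 0.0, 0.0, 1.0]] 0.9960286458333333
top 526.6472399607758 526.6472399607758 307.7725187106655 237.115063295435 [-0.11296233  0.          0.          0.          0.        ] [[0.026, 0.991, -0.131, 0.34], [-1.0, 0.027, 0.008, 0.031], [0.012, 0.131, 0.991, 1.278], [0.0, 0.0, 0.0, 1.0]] 0.9959407552083334
```

View pics/side0.png

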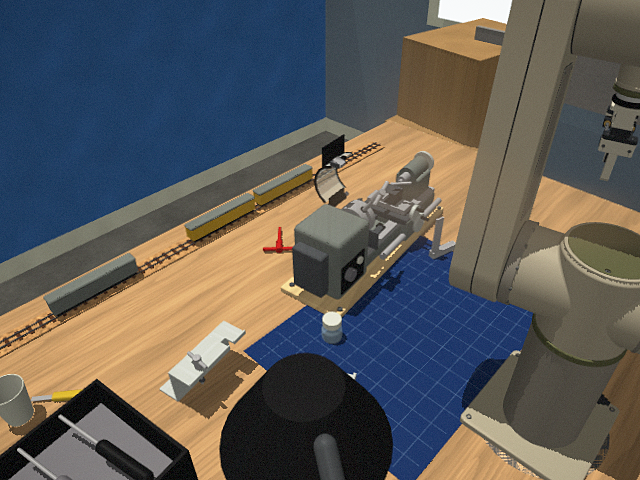

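View pics/top0.png

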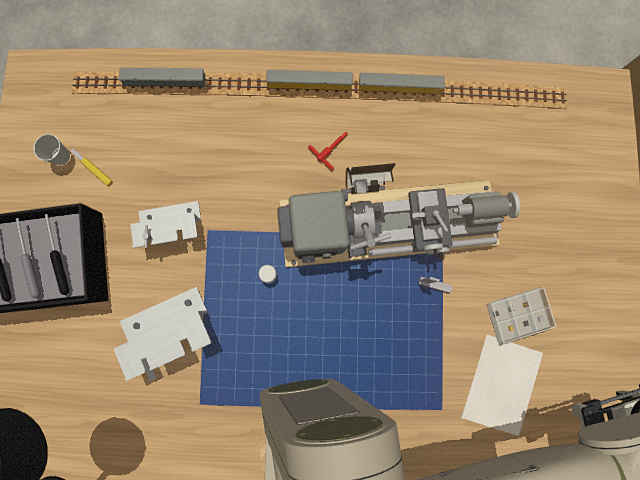

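```bash
python3 - <<'E'
from h import *
import pickle
t=pickle.load(open('top0.pkl','rb'));s=pickle.load(open('side0.pkl','rb'))
def crop(d,u,v,w,h,f,dep=False):
    return cv2.resize(d['frame'][v:v+h,u:u+w,::-1],None,fx=f,fy=f,interpolation=cv2.INTER_CUBIC)
a=crop(t,335,155,80,100,5)   # 400x500
b=crop(t,125,195,80,60,5)    # 400x300
c=crop(s,310,170,100,75,4)   # 400x300
im=np.zeros((600,800,3),np.uint8); im[:500,:400]=a; im[:300,400:]=b; im[300:,400:]=c
cv2.imwrite('pics/c0.png',im)
C=cloud(t)
np.set_printoptions(precision=3,suppress=True,linewidth=200)
for uv in [(320,220),(165,215),(190,215),(160,330),(500,205),(400,400),(268,274)]: print(uv,C[uv[1],uv[0]])
E
```

```text
(320, 220) [ 0.52  -0.002  0.191]
(165, 215) [0.553 0.373 0.008]
(190, 215) [0.541 0.294 0.084]
(160, 330) [0.279 0.34  0.118]
(500, 205) [ 0.569 -0.397  0.166]
(400, 400) [ 0.123 -0.209  0.004]
(268, 274) [0.412 0.111 0.054]
```

View pics/c0.png

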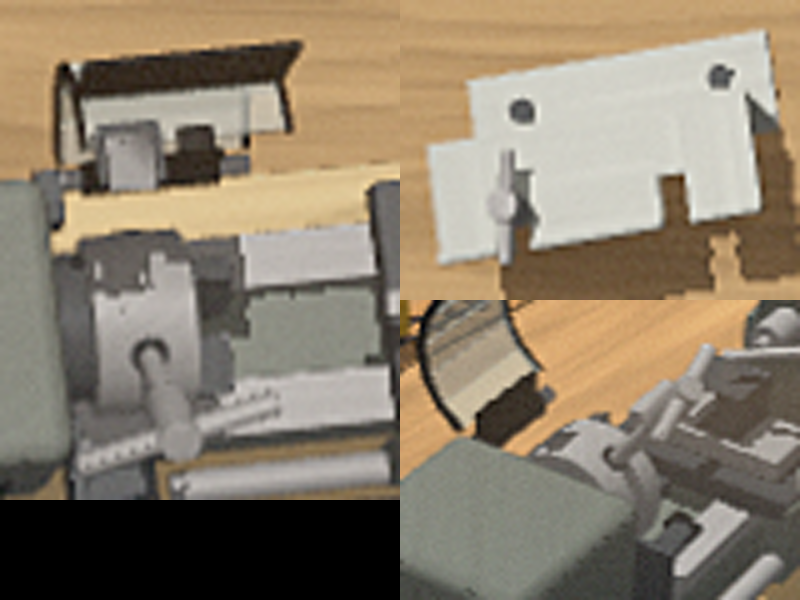

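```bash
python3 - <<'E'
from h import *
import pickle
np.set_printoptions(precision=3,suppress=True,linewidth=250)
t=pickle.load(open('top0.pkl','rb'));s=pickle.load(open('side0.pkl','rb'))
C=cloud(t); S=cloud(s)
print('rack z mm; cols 128..204 step2')
Z=(C[:,:,2]*1000).astype(int)
for v in range(200,252,2): print(v,' '.join('%3d'%z for z in Z[v,128:206:2]))
print('chuck z; cols 345..395')
for v in range(216,254,2): print(v,' '.join('%3d'%z for z in Z[v,346:396:2]))
print('flange cols 344..398')
for v in range(160,192,2): print(v,' '.join('%3d'%z for z in Z[v,344:398:2]))
E
```

```text
rack z mm; cols 128..204 step2
200   1   0  -2 1277   0  -2   0   0   2 1277   1   0   0   1   0   1   3   0   0   1   0   5   2   6  -1   0  -4   2   2   1   2  -2  -1   2   0   0  -1   4   2
202   3   2   5  -5   2   4  -3   0   2  -3  -1   0   2   2   3  -1   0   4  -1  -2  -2   0   0   0   0   4  -1   1   4  -1   1   2   5   3   3   3   0   0   1
204   2   0  -2   0   0   6   0  -2   5  -3  -2  -1  -1   0   0  -1   0   1   3   2   1  -1  -3   1   3   5   4   1   6   4   5   6   6   1   6   7   2 1277   0
206   3   1   4   0   2  -5  -4   0  -1   0   1   2  -2   2   0  -3  -2  -2   2  -2   0   2   6   0   2   6   1   4   4   4   7   1   5   7   3   5  -1   1   2
208   0   0   1   0   0   0  -3   1   3   0   0   0  -3   3   2   4   3   0   2   5   3   0   5   5   6   6   2   0   9   2   4   3   1   5   6   8   0   3   0
210   0   2   0   2  -1   0  -1   6  -1   2  -1   4   8   9   3   0   5   3   4   3   0   1   5   1   1   5   1   1   2   7   0   9   3   5   2   1   3   1   0
212   2  -2   1  -2  -1   2   5   3   5   4   4   3   3   0   4   5   5   4   4   4   8   5   6   3   1   
[... 6213 characters left out ...]
272 274 277 273 277   1  -1
180  -2 189 189 275 270 283 285 280 284 285 284 283 273 272 279 282 279 276 275 277 276 275 273 272 274   3  -3
182   1 185 187 272 275 286 289 289 290 287 290 284 278 281 283 281 282 276 274 182 179   2   0   1   1   3   0
184  -1 188 185 178 275 283 290 285 287 289 290 280 180 273 282 284 282 179 179 179 182   0  -4  -6  -3  -2   5
186   1 186 179 181 179 284 286 289 288 288 287 283 182 186 182 186 184 181 165 165 162  -1   0   1   0  -4   0
188   2 180  -1 156 183 285 280 284 284 286 288 285 172 174 170 173 169 168 165 169 167   0   2   5 1277   1   2
190 170 173 164 163 170 280 280 282 283 284 282 284 167 169 167 162 167 168 161  14  15   9  16  15  17  13  13
```

```bash
cat > m.py <<'E'
from h import *
import pickle
np.set_printoptions(precision=4,suppress=True,linewidth=250)
t=pickle.load(open('top0.pkl','rb'));s=pickle.load(open('side0.pkl','rb'))
C=cloud(t); S=cloud(s)
def reg(C,u0,u1,v0,v1,z0,z1):
    P=C[v0:v1,u0:u1].reshape(-1,3); return P[(P[:,2]>z0)&(P[:,2]<z1)]
def rect(P):
    r=cv2.minAreaRect((P[:,:2]*1000).astype(np.float32)); return r
def line(P,it=4,tol=.006):
    for _ in range(it):
        c=np.median(P,0) if _==0 else P.mean(0); d=np.linalg.svd(P-P.mean(0))[2][0]
        e=np.linalg.norm((P-c)-np.outer((P-c)@d,d),axis=1); P=P[e<tol]
    return P.mean(0),d,len(P),P
E
python3 - <<'E'
from m import *
# rack
m=((C[:,:,2]>.076)&(C[:,:,2]<.096)).astype(np.uint8); m[:,:125]=0;m[:,205:]=0;m[:208]=0;m[252:]=0
m=cv2.morphologyEx(m,cv2.MORPH_OPEN,np.ones((3,3)))
print('rack rect',rect(C[m>0]))
P=reg(S,150,260,310,410,.076,.096); print('side rack',rect(P[(np.abs(P[:,0]-.5)<.15)]),len(P))
# headstock
P=reg(C,275,352,180,265,.172,.2); print('head',rect(P),np.median(P[:,2]))
# flange dark
for D,n,r in((t,'top',(340,400,160,185)),(s,'side',(315,350,130,180))):
    W=cloud(D);f=D['frame'].astype(int).max(2); mm=(f<70); 
    q=np.zeros_like(mm);q[r[2]:r[3],r[0]:r[1]]=1; mm&=q&(W[:,:,2]>.2)&(W[:,:,2]<.4)
    P=W[mm]; print(n,'flange n',len(P),P.min(0),P.max(0)); c=np.median(P,0);e=np.linalg.svd(P-P.mean(0))[2];print(P.mean(0),e)
# bar
Pt=reg(C,346,396,230,254,.223,.25); a=line(Pt); print('bar top',a[:3], np.ptp((a[3]-a[0])@a[1]), a[0]+a[1]*((a[3]-a[0])@a[1]).min(),a[0]+a[1]*((a[3]-a[0])@a[1]).max())
Ps=reg(S,365,400,170,225,.215,.26);
Ps=Ps[np.linalg.norm(Ps-a[0],axis=1)<.07]
b=line(Ps); print('bar side',b[:3], b[0]+b[1]*((b[3]-b[0])@b[1]).min(),b[0]+b[1]*((b[3]-b[0])@b[1]).max())
# chuck cylinder rows: median x-section along columns 356..370
P=reg(C,355,374,200,238,.145,.187); print('chuck',P.min(0),P.max(0))
# bench plate edges
E
```

```text
rack rect ((503.9741516113281, 353.57696533203125), (57.97761154174805, 150.76284790039062), 11.215612411499023)
side rack ((503.6128234863281, 354.1240234375), (61.47707748413086, 153.01182556152344), 10.886866569519043) 1835
head ((529.9691162109375, -6.912101745605469), (142.74021911621094, 137.29473876953125), 7.391354084014893) 0.18507735216890886
top flange n 347 [ 0.5788 -0.1393  0.2015] [ 0.6195 -0.0526  0.3175]
[ 0.6033 -0.0945  0.2937] [[ 0.0638 -0.9548  0.2903]
 [ 0.0288 -0.2891 -0.9569]
 [-0.9976 -0.0694 -0.009 ]]
side flange n 540 [ 0.5598 -0.1395  0.2046] [ 0.6291 -0.051   0.3151]
[ 0.5998 -0.0881  0.2869] [[-0.1732  0.9634 -0.2045]
 [-0.1497  0.1795  0.9723]
 [-0.9734 -0.1991 -0.1131]]
bar top (array([ 0.4719, -0.1025,  0.2372]), array([-0.3172,  0.937 , -0.1465]), 175) 0.0837770202929882 [ 0.4849 -0.141   0.2432] [ 0.4583 -0.0625  0.2309]
bar side (array([ 0.4672, -0.0972,  0.2342]), array([-0.3214,  0.9326, -0.1642]), 122) [ 0.4835 -0.1446  0.2426] [ 0.4552 -0.0625  0.2281]
chuck [ 0.491  -0.1199  0.1456] [ 0.5722 -0.0764  0.1863]
```

```bash
cat > fit.py <<'E'
from m import *
from scipy.optimize import least_squares
# lathe yaw: flange free edge & chuck cylinder
P=reg(C,345,398,160,174,.30,.33); 
l=line(P,tol=.01); print('flange edge dir',l[0],l[1],np.degrees(np.arctan2(-l[1][0]*np.sign(l[1][1]),abs(l[1][1]))),l[3].max(0))
bar0=np.array([.4714,-.103,.2325]); zz=np.array([-.58,-.06,.81]); zz/=np.linalg.norm(zz)
def res_ch(p,P):
    d=np.array([-np.sin(p[1]),np.cos(p[1]),0]); c=np.array([p[0],-.098,.14]); v=P-c
    return np.linalg.norm(v-np.outer(v@d,d),axis=1)-.04
P=np.vstack([reg(C,355,374,200,240,.145,.187),reg(S,335,375,190,240,.145,.187)])
v=P-bar0; e=np.linalg.norm(v-np.outer(v@zz,zz),axis=1); P=P[(e>.012)&(abs(P[:,1]+.098)<.02)]
P=P[abs(res_ch([.533,.11],P))<.008]
r=least_squares(res_ch,[.533,.11],args=(P,),loss='soft_l1',f_scale=.002); print('chuck x,yaw',r.x[0],np.degrees(r.x[1]),len(P),r.cost)
# plate front edge
for uv in [(300,263.5),(490,247.5)]: print(onz(t,uv,.015))
# headstock top plane, interior + right/left edges at rows
Z=C[:,:,2]
m=(Z>.178)&(Z<.195)
for row in (205,215,225,235,245):
    c=np.where(m[row,275:352])[0]+275; print(row,C[row,c.min()],C[row,c.max()])
for col in (305,315,325,335):
    c=np.where(m[180:270,col])[0]+180; print(col,C[c.min(),col],C[c.max(),col])
# key
Q=np.vstack([reg(C,355,385,222,252,.165,.25),reg(S,355,400,170,240,.165,.25)])
def res(p):
    d=np.array([p[0],p[1],1]);d/=np.linalg.norm(d); c=np.array([p[2],p[3],bar0[2]]); v=Q-c; s=v@d
    e=np.linalg.norm(v-np.outer(s,d),axis=1); rr=np.where(s>-.03,.009,.005)
    ok=((s>-.03)&(s<-.008))|((s>-.066)&(s<-.034))
    return np.where(ok,np.clip(e-rr,-.01,.01),.01),d,c,ok,e
p=[zz[0]/zz[2],zz[1]/zz[2],bar0[0],bar0[1]]
for _ in range(5):
    _,d,c,ok,e=res(p); sel=ok&(e<.014); 
    def f(p):
        d=np.array([p[0],p[1],1]);d/=np.linalg.norm(d); c=np.array([p[2],p[3],bar0[2]]); v=Q[sel]-c; s=v@d
        return np.linalg.norm(v-np.outer(s,d),axis=1)-np.where(s>-.03,.009,.005)
    r=least_squares(f,p,loss='soft_l1',f_scale=.002); p=r.x
d=np.array([p[0],p[1],1]);d/=np.linalg.norm(d)
print('key axis',d,'lean',np.degrees(np.arccos(d[2])),'az',np.degrees(np.arctan2(d[1],d[0])),'at',p[2:],sel.sum(),np.sqrt(2*r.cost/sel.sum()))
E
python3 fit.py; python3 - <<'E'
from m import *
for uv in [(178,229.5),(180.5,229.5),(183,230)]: print('notch end',onz(t,uv,.085))
W=cloud(t);m=(W[:,:,2]>.07)&(W[:,:,2]<.1)
for v in range(228,242): 
    a=np.where(~m[v,172:192])[0]+172; print(v,a.tolist(), onz(t,((a.min()+a.max())/2,v),.085))
E
```

```text
flange edge dir [ 0.6055 -0.0964  0.3114] [ 0.1296 -0.9916  0.0025] 7.445028665013588 [ 0.6129 -0.0548  0.3177]
chuck x,yaw 0.5324752440423877 6.954675319721632 758 0.0008700275880689799
[0.442  0.0378 0.015 ]
[ 0.493  -0.4274  0.015 ]
205 [0.5525 0.0637 0.1787] [ 0.555  -0.0528  0.1828]
215 [0.5308 0.0609 0.1802] [ 0.5336 -0.0553  0.1825]
225 [0.5098 0.0582 0.1781] [ 0.5124 -0.0578  0.1817]
235 [0.4884 0.0554 0.1793] [ 0.4911 -0.0602  0.1823]
245 [0.4671 0.0527 0.1808] [ 0.47   -0.0606  0.1817]
305 [0.577  0.0304 0.1801] [0.4551 0.0272 0.1808]
315 [0.5788 0.0093 0.1843] [0.458  0.0063 0.179 ]
325 [ 0.5823 -0.012   0.181 ] [ 0.4619 -0.0143  0.187 ]
335 [ 0.5856 -0.0334  0.1788] [ 0.4633 -0.0357  0.1789]
key axis [-0.5704 -0.0706  0.8183] lean 35.081799765148716 az -172.9459762101265 at [ 0.4708 -0.1032] 154 0.001110907691571256
notch end [0.5067 0.3199 0.085 ]
notch end [0.5069 0.3141 0.085 ]
notch end [0.5059 0.3083 0.085 ]Traceback (most recent call last):
  File "<stdin>", line 5, in <module>
    return umr_minimum(a, axis, None, out, keepdims, initial, where)
ValueError: zero-size array to reduction operation minimum which has no identity
```

```bash
cat >> h.py <<'E'
np.set_printoptions(precision=4,suppress=True,linewidth=200)
def ax(z,y):
    z=np.array(z,float);z/=np.linalg.norm(z);y=np.array(y,float);y-=z*(y@z);y/=np.linalg.norm(y)
    return np.c_[np.cross(y,z),y,z]
def st(*a): print(*a,'t',round(env.get_t(),2),'tcp',np.array(env.get_tcp_pos()).round(4),'F',np.array(env.get_wrist_force()).round(2),'op',round(env.get_opening(),4),flush=True)
d=np.array([-.5704,-.0706,.8183]); bar=np.array([.4708,-.1032,.2325]); b=np.array([-.319,.935,-.155])
E
python3 - <<'E'
from h import *
st('start')
best=None
for sg in (1,-1):
    R=ax(-d,sg*np.cross(b,d)); q1=env.solve_ik(bar+.1*d-.019*d,R); q2=env.solve_ik(bar-.019*d,R); print(sg,q1,q2)
    if q1 is not None and q2 is not None and (best is None or abs(q1[5])<abs(best[1][5])): best=(R,q1)
R=best[0]; np.save('R.npy',R)
env.movep(bar+.1*d-.019*d,R); st('pre')
E
```

```text
start t 0.1 tcp [ 0.1546 -0.5792  0.2177] F [-0.24 -0.49  0.41] op 0.0926
1 None [-35.7283 -45.493  134.3972  25.291   66.0396 -62.7259]
-1 None [-35.7283 -45.493  134.3972  25.291   66.0396 117.2741]Traceback (most recent call last):
  File "<stdin>", line 7, in <module>
TypeError: 'NoneType' object is not subscriptable
```

```bash
python3 - <<'E'
from h import *
kx=np.cross(b,d); kx/=np.linalg.norm(kx); bb=np.cross(d,kx)
print('kx',kx,'b',bb)
for al in (-50,-40,-30,-20,-10,0,10,20,30,40,50):
    a=np.radians(al); z=-d*np.cos(a)+bb*np.sin(a); R=ax(z,kx)
    out=[]
    for r in (0,.02,.03,.04,.06,.08):
        q=env.solve_ik(bar+r*d+.019*z,R); out.append('-' if q is None else str(np.round(q).astype(int).tolist()))
    print(al,out)
E
```

```text
kx [0.7542 0.3495 0.5559] b [-0.3252  0.9343 -0.1461]
-50 ['-', '-', '-', '-', '-', '-']
-40 ['-', '-', '-', '-', '-', '-']
-30 ['-', '-', '-', '-', '-', '-']
-20 ['-', '-', '-', '-', '-', '-']
-10 ['-', '-', '-', '-', '-', '-']
0 ['[-36, -45, 134, 25, 66, -63]', '[-37, -48, 134, 25, 69, -63]', '[-38, -49, 134, 26, 71, -63]', '[-39, -51, 134, 26, 73, -63]', '-', '-']
10 ['[-41, -34, 128, 32, 74, -72]', '[-43, -37, 127, 32, 77, -71]', '[-44, -38, 127, 32, 79, -71]', '[-44, -39, 127, 32, 80, -71]', '[-46, -41, 126, 32, 83, -71]', '[-48, -43, 126, 32, 86, -72]']
20 ['[-45, -23, 120, 35, 82, -77]', '[-46, -25, 120, 35, 85, -77]', '[-47, -26, 120, 35, 86, -77]', '[-47, -27, 120, 35, 88, -77]', '[-49, -29, 120, 35, 90, -77]', '[-50, -31, 119, 35, 93, -76]']
30 ['[-46, -12, 113, 37, 90, -81]', '[-47, -14, 113, 37, 92, -81]', '[-48, -15, 113, 37, 94, -80]', '[-49, -16, 113, 37, 95, -80]', '[-50, -18, 113, 37, 97, -80]', '[-51, -20, 113, 37, 100, -80]']
40 ['[-47, -1, 106, 38, 98, -83]', '[-48, -3, 106, 38, 100, -83]', '[-48, -4, 106, 38, 101, -83]', '[-49, -5, 106, 38, 102, -82]', '[-50, -7, 106, 38, 104, -82]', '[-51, -9, 106, 38, 106, -82]']
50 ['[-46, 9, 98, 39, 105, -85]', '[-47, 7, 99, 39, 107, -84]', '[-48, 6, 99, 39, 108, -84]', '[-48, 5, 99, 39, 109, -84]', '[-49, 3, 99, 39, 111, -84]', '[-50, 1, 100, 39, 113, -83]']
```

```bash
cat >> h.py <<'E'
kx=np.cross(b,d); kx/=np.linalg.norm(kx); bb=np.cross(d,kx)
AL=np.radians(18)
def keyR(keyz,keyx):  # tool rotation for key axes
    K_=ax(keyz,np.cross(keyz,keyx)) # cols x,y,z of key
    x,y,z=K_.T
    return ax(-z*np.cos(AL)+y*np.sin(AL),x)
R0=keyR(d,kx)
def tcp(barp,R): return np.array(barp)+.019*R[:,2]
E
python3 - <<'E'
from h import *
import pickle
print(R0, env.solve_ik(tcp(bar,R0),R0))
env.movep(tcp(bar,R0)-.09*R0[:,2],R0); st('pre')
env.line_to(tcp(bar,R0),velocity=.08); st('at')
for n in('top','side'):
    D=cap(n); pickle.dump(D,open(n+'1.pkl','wb'))
    u,v=proj(D,bar)[0].astype(int); u=max(60,min(580,u)); v=max(60,min(420,v))
    c=cv2.resize(D['frame'][v-60:v+60,u-60:u+60,::-1],None,fx=3.3,fy=3.3,interpolation=cv2.INTER_CUBIC)
    im=c if n=='top' else np.hstack([im,c])
cv2.imwrite('pics/g1.png',im)
E
```

```text
[[-0.4856  0.7542  0.442 ]
 [ 0.8667  0.3495  0.3559]
 [ 0.1139  0.5559 -0.8234]] [-44.0309 -25.319  121.8439  34.8017  80.5867 -76.2639]
pre t 2.01 tcp [ 0.4394 -0.129   0.291 ] F [-0.35 -0.1   0.24] op 0.0929
at t 3.28 tcp [ 0.4794 -0.0968  0.2174] F [ 0.46 -0.42 -0.84] op 0.0924
```

View pics/g1.png

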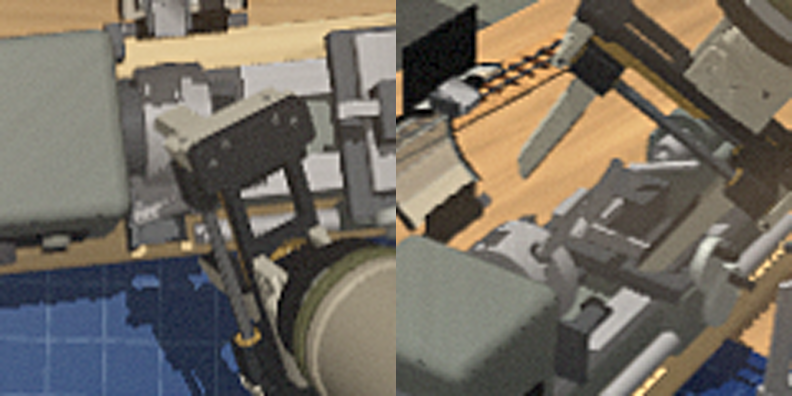

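```bash
python3 - <<'E'
from h import *
import pickle
s1=pickle.load(open('side1.pkl','rb'));s0=pickle.load(open('side0.pkl','rb'))
print(proj(s0,bar),proj(s0,[bar+.042*bb,bar-.042*bb,bar-.092*d]))
Z0=(cloud(s0)[:,:,2]*1000).astype(int);Z1=(cloud(s1)[:,:,2]*1000).astype(int)
for Z in(Z0,Z1):
    print()
    for v in range(172,232,3): print(v,' '.join('%4d'%z for z in Z[v,345:410:3]))
u,v=proj(s0,bar)[0].astype(int)
f=[cv2.resize(x['frame'][v-45:v+45,u-60:u+60,::-1],None,fx=6.6,fy=6.6,interpolation=cv2.INTER_CUBIC)[:, :] for x in (s1,)]
im=f[0].astype(float); im=255*(im/255)**.5
cv2.imwrite('pics/g1b.png',im.astype(np.uint8))
E
```

```text
[[380.8373 193.0241]] [[374.1921 205.1312]
 [387.1543 181.5097]
 [358.9227 213.6427]]

172    3    0    0    0    0    2    1    0    0   -3   -2   -2  813    0    0    0   -1   -1  135  145  152  150
175    1  813    3   -1    0   -1   -1    2    0   -3    0   -1    0    1   -1   -2    1    0  132  152  152  146
178    4   -3    1   -1   -1    0   -3    3    0    0    0    0   -2   -1   -2   -1    0  120  144  147  145  140
181    0    0   -2    0   -1   -2   -2    0    1    0    1    0    0    0  242    0   -3  109  141  143  140  125
184   -1    0   -1   -3    1    0    0   -4    0   -3    0   -2    0  238  239  145  159  162  161  161  164  166
187  177   -1    0   -2   -2   -2    0   -3   -4    0    0   -5    1  237  144  144  153  143  144   97   99  103
190   -2    0    0    0    1    0    0    1   -3    0    2    0  238  239  142  145  142  145  143  139   95   94
193  164  161   -1   -1    2    2    0    3    1  109  109  234  237  237  140  141  144  142  139  130   84   87
196  163    0    0   -1    0    0   -4   -2  109  107  225  232  232  229  136  133  136  136  129  1
[... 2847 characters left out ...]
1  200  105   96
214  187  184  180  168  171  171  168  166  163  160  143   81   82   88   91   93   95  192  193   95   96   92
217  183  184  183  185  183  181  165  163  158  154  141   57   63   80   83   83   87   94   94   92   92   94
220  185  185  183  184  184  184  184  183  151  146  139   60   63   61   61   75   79   82   87   92   92   92
223  185  182  184  185  185  186  185  179  176  140   62  139  139   60   76   77   75   76   80   83   86   85
226  184  185  183  183  184  181  181  176  165  128   64  154  151  151   74   76   75   72   63   74   74   76
229  183  184  185  185  182  181  177  168  153   60  152  149  152  148   74   74   70   61   56   62   67   65
```

View pics/g1b.png

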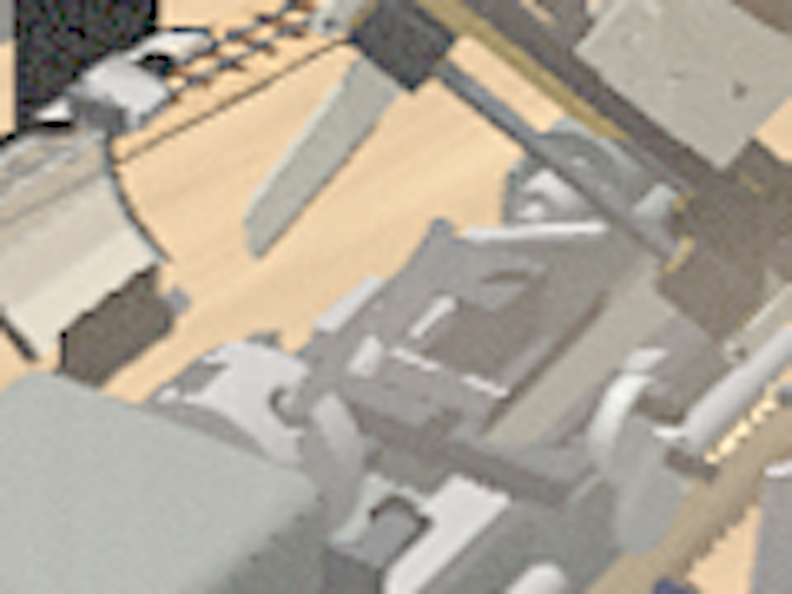

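```bash
python3 - <<'E'
from h import *
env.grasp(20); st('grasp'); print(env.get_grip_force())
F0=np.array(env.get_wrist_force())
p=tcp(bar,R0)
for r in (.004,.012,.024,.04):
    env.line_to(p+r*d,velocity=.03); st(r)
    if np.linalg.norm(np.array(env.get_wrist_force())-F0)>12: print('STOP');break
else:
    env.line_to(p+.08*d,velocity=.1); st('out'); 
    q=env.solve_ik(p+.08*d,R0)
E
```

```text
grasp t 4.54 tcp [ 0.4796 -0.0964  0.2173] F [ 2.98  1.35 -0.09] op 0.0176
19.994110465049744
0.004 t 4.83 tcp [ 0.4772 -0.0968  0.2206] F [0.76 0.75 2.78] op 0.0176
0.012 t 5.24 tcp [ 0.4725 -0.0974  0.2269] F [1.74 0.73 3.54] op 0.0177
0.024 t 5.79 tcp [ 0.465  -0.0981  0.2358] F [-0.49  0.14 -2.  ] op 0.0173
0.04 t 6.47 tcp [ 0.4564 -0.0993  0.2496] F [-0.45  1.56 -1.62] op 0.0175
out t 7.03 tcp [ 0.4337 -0.1023  0.2821] F [ 0.4  -0.75 -1.92] op 0.0174
```

```bash
python3 - <<'E'
from h import *
import pickle
t=pickle.load(open('top0.pkl','rb'))
g=t['frame'].astype(float).min(2)
for v in range(226,244): print(v,' '.join('%3d'%x for x in g[v,170:200]))
rx=np.array([np.cos(np.radians(11.1)),np.sin(np.radians(11.1)),0]);ry=np.array([-rx[1],rx[0],0])
for v in range(231,238):
    row=g[v,170:196]; lo=row.min()
    i=int(row.argmin()); th=140
    a=i
    while row[a]<th:a-=1
    b_=i
    while row[b_]<th:b_+=1
    ua=170+a+(row[a]-th)/(row[a]-row[a+1]); ub=170+b_-(row[b_]-th)/(row[b_]-row[b_-1])
    A=onz(t,(ua,v),.085);B=onz(t,(ub,v),.085); M=(A+B)/2
    print(v,round(ua,2),round(ub,2),A@ry,B@ry,(A-B)@ry,'mid ry',M@ry,'rx',M@rx)
R=keyR(np.array([0,0,1.]),rx)
n=np.array([.501,.315,.115])
for dz,dx in((.12,-.05),(.015,-.05),(.01,0),(0,0)):
    print(env.solve_ik(tcp(n+dx*rx+[0,0,dz],R),R))
E
```

```text
226 199 198 199 201 197 200 199 198 200 203 205 201 196 202 201 200 199 200 201 204 203 204 200 203 210 215  39  53  60  53
227 201 199 203 204 204 206 201 200 200 203 206 206 199 201 199 203 202 201 202 203 207 207 199 204 207 214  61  47  61  56
228 204 205 203 204 203 203 203 204 206 213 205 201 201 203 198 199 201 200 200 202 206 207 199 204 206 210  92  50  55  59
229 201 203 202 201 200 203 196 191 194 198 174 160 208 206 202 198 199 200 200 201 205 206 199 204 206 213 111  52  54  61
230 200 198 198 200 199 204 155  88  50  33  39  21 212 206 199 203 199 199 201 202 206 205 202 201 205 208 142  42  59  61
231 199 198 199 198 199 209 151  61  43  50  50  31 206 209 203 201 200 199 200 201 206 204 203 202 204 206 160  44  47  56
232 200 200 199 200 201 206 168  78  53  54  59  43 165 207 202 201 197 202 201 204 204 204 205 201 203 209 192  34  50  56
233 198 195 198 198 199 206 179  87  51  62  59  47 139 210 205 199 201 202 197 200 202 206 204 200 202 206 214  46  57  64
234 199 198 200 197 201 205 203 109  50  59  50  43 140 211 205 199 201 202 198 199 204 207 206 201 203 208 
[... 1519 characters left out ...]
182.0 0.220834935542781 0.20863827354233785 0.012196662000443127 mid ry 0.21473660454255944 rx 0.5479864449156717
235 176.79 182.17 0.2208825876629228 0.208555742990419 0.0123268446725038 mid ry 0.2147191653266709 rx 0.5456347050613037
236 176.9 182.47 0.2209276674196962 0.20820399990806587 0.012723667511630338 mid ry 0.21456583366388102 rx 0.5432613757602821
237 177.05 182.48 0.22090786343180413 0.20849088588705333 0.012416977544750804 mid ry 0.21469937465942873 rx 0.540937502858057
[ 16.8332  -5.5975 100.5901  18.0274  83.4817   3.9103]
[ 16.8332  -0.491  106.995   18.8017  72.5558   0.1985]
[16.3216  7.3163 99.4122 18.8242 72.5014 -0.3638]
[16.3216  7.963  99.8264 18.9358 71.4977 -0.7247]
```

```bash
cat >> h.py <<'E'
rx=np.array([np.cos(np.radians(11.1)),np.sin(np.radians(11.1)),0]);ry=np.array([-rx[1],rx[0],0])
R1=keyR(np.array([0,0,1.]),rx)
N=.5532*rx+.2148*ry+np.array([0,0,.085])
def atN(dx,dy,dz): return tcp(N+dx*rx+dy*ry+np.array([0,0,dz+.030]),R1)
E
python3 - <<'E'
from h import *
import pickle
env.movep(tcp([.42,.02,.34],R1),R1); st('up')
env.movep(atN(-.05,0,.1),R1); st('above')
env.line_to(atN(-.05,0,.012),velocity=.15); env.dwell(.2); st('front')
ims=[]
for n in('top','side'):
    D=cap(n); pickle.dump(D,open(n+'2.pkl','wb'))
    u,v=proj(D,N)[0].astype(int); u=max(50,min(590,u)); v=max(50,min(430,v))
    ims.append(cv2.resize(D['frame'][v-50:v+50,u-50:u+50,::-1],(400,400),interpolation=cv2.INTER_CUBIC)); print(n,u-50,v-50)
cv2.imwrite('pics/r1.png',np.hstack(ims))
E
```

```text
up t 7.87 tcp [0.4188 0.026  0.3209] F [ 0.45 -0.58 -1.68] op 0.0173
above t 9.07 tcp [0.4522 0.3123 0.1976] F [-0.53 -0.44 -1.12] op 0.0174
front t 10.0 tcp [0.4523 0.3137 0.1104] F [-1.23  0.16 -0.93] op 0.0174
top 129 181
side 174 290
```

View pics/r1.png

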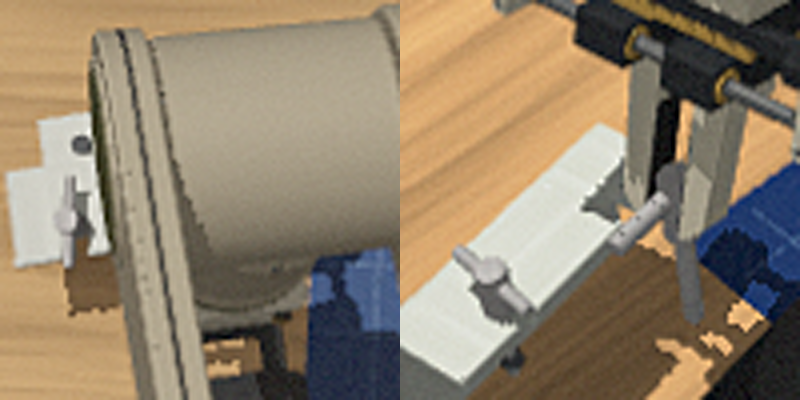

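```bash
python3 - <<'E'
from h import *
import pickle
D=pickle.load(open('side2.pkl','rb')); s0=pickle.load(open('side0.pkl','rb'))
T=np.array(env.get_tcp_pos()); Rr=np.array(env.get_ee_rot()); print('Rerr',np.abs(Rr-R1).max())
barp=T-.019*Rr[:,2]; W=cloud(D); 
m=(np.linalg.norm(W[:,:,:2]-barp[:2],axis=2)<.02)&(W[:,:,2]>.02)&(W[:,:,2]<.082)
for v in range(345,375):
    a=np.where(m[v])[0]
    if len(a)<3: continue
    # predicted center at this row
    zs=np.linspace(.0,.12,241); pr=proj(D,np.c_[np.full(241,barp[0]),np.full(241,barp[1]),zs]); k=np.argmin(abs(pr[:,1]-v))
    print(v,a.min(),a.max(),'mid',(a.min()+a.max())/2,'pred',pr[k].round(1),'z',zs[k].round(3),'zmeas',W[v,a].mean(0))
# notch in side0
g=s0['frame'].min(2)
print('notch pred', proj(s0,[N+.006*rx+.0065*ry,N+.006*rx-.0065*ry,N-.015*rx+.0065*ry,N-.015*rx-.0065*ry]).round(1))
u,v=proj(s0,N)[0].astype(int); print(u,v)
for y in range(v-12,v+13): print(y,' '.join('%3d'%x for x in g[y,u-16:u+16]))
E
```

```text
Rerr 0.0017238741876281257
355 243 247 mid 245.0 pred [245. 355.] z 0.075 zmeas [0.4491 0.3105 0.0805]
356 243 248 mid 245.5 pred [245.2 356. ] z 0.072 zmeas [0.4492 0.3096 0.0768]
357 243 248 mid 245.5 pred [245.3 356.9] z 0.07 zmeas [0.4496 0.3098 0.0738]
358 243 247 mid 245.0 pred [245.5 358. ] z 0.066 zmeas [0.4495 0.3112 0.0723]
359 243 248 mid 245.5 pred [245.6 359. ] z 0.064 zmeas [0.4499 0.3102 0.0682]
360 244 248 mid 246.0 pred [245.8 360. ] z 0.06 zmeas [0.449 0.31  0.066]
361 244 248 mid 246.0 pred [246.  361.1] z 0.058 zmeas [0.4488 0.3105 0.0637]
362 244 248 mid 246.0 pred [246.1 361.9] z 0.055 zmeas [0.4497 0.3103 0.0598]
363 244 248 mid 246.0 pred [246.2 363. ] z 0.052 zmeas [0.4493 0.3108 0.0577]
364 244 249 mid 246.5 pred [246.4 364. ] z 0.049 zmeas [0.4498 0.3098 0.0535]
365 244 249 mid 246.5 pred [246.5 365. ] z 0.046 zmeas [0.4502 0.3098 0.0502]
366 244 249 mid 246.5 pred [246.7 366. ] z 0.043 zmeas [0.4501 0.3102 0.0477]
367 245 249 mid 247.0 pred [246.9 367. ] z 0.04 zmeas [0.4503 0.3093 0.0437]
368 245 249 mid 247.0 pred [247. 368.] z 0.037 zmeas [0.45   0.3099
[... 2844 characters left out ...]
 109 116 115 105 111 109 116 114 120 124
348 211 218 214 214 214 205 207 210 204 205 208 211 210 211 208 209 215 222 173 114  90  80 106 116 111 112 116 113 117 119 119 114
349 218 216 216 209 206 205 206 208 210 209 210 210 208 209 210 216 221 180 108  89  92  88 117 119 116 116 117 118 117 118 111 109
350 216 215 211 212 203 208 208 207 207 210 208 212 211 208 216 222 177 117  91  93  97  81  58  56  56 115 127 128 119 111 103 102
351 214 212 203 203 208 207 210 206 209 210 211 208 208 215 225 179 109  87  93  98  83  61  50  53  48  61  60 117 121 113 106 111
352 210 207 205 205 206 208 209 212 212 208 211 214 216 221 183 108  91  92  92  84  59  53  56  59  56  62  45  55  54  58 106 111
```

```bash
python3 - <<'E'
from h import *
F0=np.array(env.get_wrist_force()); st('s')
ok=True
for dx in (-.026,-.018,-.011,-.006,-.003):
    env.line_to(atN(dx,.0003,.010),velocity=.06); f=np.array(env.get_wrist_force())-F0; st(dx); print(f@rx,f@ry)
    if np.linalg.norm(f)>9: ok=False;print('STOP');break
if ok:
    for dz in np.arange(.007,-.005,-.001):
        env.line_to(atN(-.003,.0003,dz),velocity=.03); env.dwell(.05); f=np.array(env.get_wrist_force())-F0; print(round(dz,4),f@rx,f@ry,f[2])
        if f[2]>5: break
    st('down')
E
```

```text
s t 10.1 tcp [0.4519 0.3137 0.1099] F [ 0.76  0.37 -1.29] op 0.0175
-0.026 t 10.65 tcp [0.4748 0.3183 0.1067] F [-0.41  0.51 -1.36] op 0.0178
-1.1210108737080144 0.35862675805086935
-0.018 t 10.93 tcp [0.4828 0.3199 0.107 ] F [-0.35 -0.06 -0.97] op 0.0177
-1.1748038913195897 -0.20809365545063038
-0.011 t 11.2 tcp [0.4897 0.3213 0.107 ] F [-0.19 -0.   -1.85] op 0.0177
-1.0098397560387093 -0.18585418144379456
-0.006 t 11.45 tcp [0.4947 0.3222 0.107 ] F [ 1.01 -0.02 -1.32] op 0.0176
0.16740677688208985 -0.4347981187910157
-0.003 t 11.7 tcp [0.4975 0.3228 0.1069] F [ 0.28 -0.23 -1.39] op 0.0172
-0.5911634132307847 -0.5037152050914332
0.007 -1.0907275952236535 -0.013043505283685699 -0.6028839105268622
0.006 -0.2926741223768401 0.6842192716662507 -0.2767963974553116
0.005 -0.7944325383267302 -0.27401054007620285 -0.09810037778039304
0.004 -0.37983834573827874 0.24741852081028207 -0.3882510858525945
0.003 -0.8864086574656597 -0.6470807361979058 -0.07492126631624796
0.002 -0.38604756436558996 -1.0428233463411436 -0.2695158630018626
0.001 -3.629579162787648 -1.6806729771300084 5.971613835886824
down t 13.8 tcp [0.4975 0.3229 0.0988] F [-2.48 -1.97  4.68] op 0.0175
```

```bash
python3 - <<'E'
from h import *
import pickle
D=cap('side'); pickle.dump(D,open('side3.pkl','wb'))
u,v=proj(D,N)[0].astype(int); print(u-35,v-45)
cv2.imwrite('pics/r2.png',cv2.resize(D['frame'][v-45:v+30,u-35:u+40,::-1],(600,600),interpolation=cv2.INTER_CUBIC))
E
```

```text
189 295
```

View pics/r2.png

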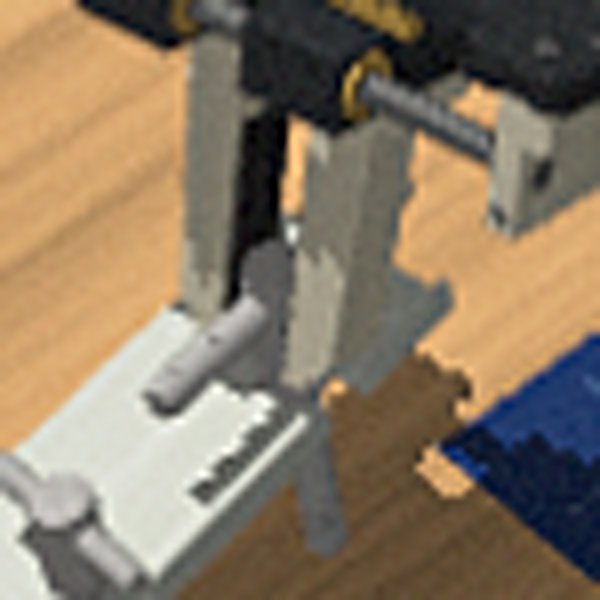

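```bash
python3 - <<'E'
from h import *
import pickle
env.let_go(); st('rel')
p=np.array(env.get_tcp_pos()); env.line_to(p-.10*R1[:,2],velocity=.12); st('back')
env.movep([.45,.12,.36],ax([0,0,-1],[-.117,.993,0])); st('clear')
D=cap('side');T=cap('top'); pickle.dump(D,open('side4.pkl','wb')); pickle.dump(T,open('top4.pkl','wb'))
im=[]
for X in (D,T):
    u,v=proj(X,N)[0].astype(int); im.append(cv2.resize(X['frame'][v-30:v+30,u-30:u+30,::-1],(400,400),interpolation=cv2.INTER_CUBIC)); print(u-30,v-30)
cv2.imwrite('pics/r3.png',np.hstack(im))
W=cloud(T); m=(np.linalg.norm(W[:,:,:2]-N[:2],axis=2)<.05)&(W[:,:,2]>.1)&(W[:,:,2]<.15); P=W[m]; print(len(P),P.mean(0),P.max(0),'N',N)
m2=P[P[:,2]>.118]; print('hub top',len(m2),(m2.mean(0)-N)@rx,(m2.mean(0)-N)@ry)
E
```

```text
rel t 15.11 tcp [0.4974 0.3228 0.0979] F [-0.38 -0.29 -0.08] op 0.0927
back t 16.09 tcp [0.5027 0.2924 0.192 ] F [-0.37  0.24 -0.65] op 0.093
clear t 17.47 tcp [0.4499 0.1203 0.3591] F [ 0.01  0.25 -0.35] op 0.0926
194 310
149 201<stdin>:11: RuntimeWarning: Mean of empty slice.
  ret = um.true_divide(
Traceback (most recent call last):
ValueError: zero-size array to reduction operation maximum which has no identity
```

View pics/r3.png

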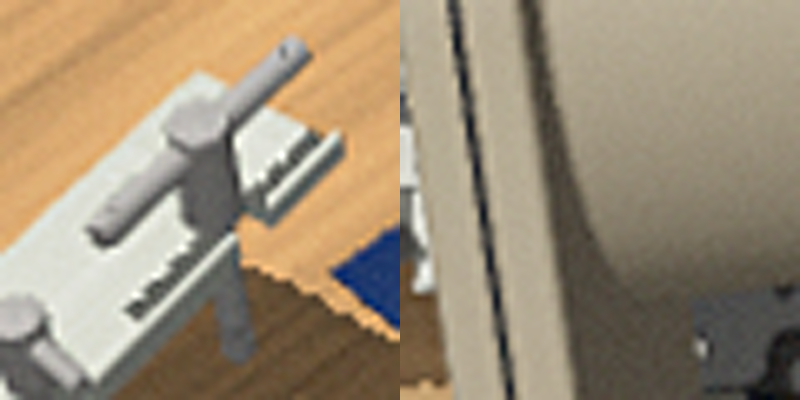

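```bash
cat >> h.py <<'E'
Y=np.radians(6.8); lx=np.array([np.cos(Y),np.sin(Y),0]); ly=np.array([-lx[1],lx[0],0]); ez=np.array([0,0,1.])
O=np.array([.5325,-.098,0]); H=O+.062*lx+.16*ez
RG=ax([0,0,-1],ly)
def gp(th):
    s=.134+.012*(1-th/1.57)
    return H+(-s*np.cos(th)+.012*np.sin(th)+.0075)*lx+(s*np.sin(th)+.012*np.cos(th))*ez
E
python3 - <<'E'
from h import *
print(gp(1.57),gp(0),env.solve_ik(gp(1.57)+.03*lx,RG),env.solve_ik(gp(0),RG))
env.grasp(5); st('closed')
env.movep(gp(1.57)+.04*lx+.07*ez,RG); st('above')
F0=np.array(env.get_wrist_force()); np.save('F0.npy',F0)
env.line_to(gp(1.57)+.04*lx,velocity=.15); st('behind')
env.line_to(gp(1.57)+.012*lx,velocity=.1)
ths=np.arange(1.6,.34,-.1)
for th in ths:
    env.line_to(gp(th),velocity=.1); f=np.array(env.get_wrist_force())-F0; print(round(th,2),(f@lx).round(2),(f@ly).round(2),f[2].round(2))
    if np.linalg.norm(f)>25: print('STOP');break
st('end')
E
```

```text
[ 0.6133 -0.0884  0.294 ] [ 0.4565 -0.1071  0.172 ] [ -12.0396   14.0899   70.0348   -0.       95.8752 -108.8396] [ -19.4658  -11.7741  108.9215   -0.       82.8526 -116.2658]
closed t 19.02 tcp [0.45 0.12 0.36] F [0.51 0.49 0.67] op 0.0007
above t 20.12 tcp [ 0.6528 -0.0826  0.3645] F [-1.55  0.55  0.71] op 0.0006
behind t 20.74 tcp [ 0.6531 -0.083   0.2954] F [ 0.97 -0.97  0.95] op 0.0005
1.6 1.75 0.18 -0.25
1.5 1.87 -1.03 -1.23
1.4 2.09 -1.13 -2.35
1.3 1.33 -0.7 -1.63
1.2 2.16 -0.94 -1.21
1.1 1.02 -0.59 -0.7
1.0 1.3 -1.09 -0.95
0.9 1.41 -0.7 -0.95
0.8 1.25 -0.08 -0.63
0.7 0.54 -0.93 -0.51
0.6 1.62 -0.57 -0.11
0.5 1.48 0.37 0.07
0.4 1.52 -0.22 -0.33
end t 24.9 tcp [ 0.4753 -0.1047  0.2267] F [-0.01  0.51  0.38] op 0.0004
```

```bash
python3 - <<'E'
from h import *
D=cap('side'); W=cloud(D); f=D['frame'].max(2)
P=W-O; a=P@lx; bq=P@ly
m=(abs(bq)<.05)&(W[:,:,2]>.16)&(a>-.13)&(a<.16)&(f<75)
Q=W[m]; print(len(Q)); 
for x,z in zip(((Q-H)@lx)[::25],(Q-H)[:,2][::25]): print(round(x,3),round(z,3),end=' | ')
cv2.imwrite('pics/gd.png',cv2.resize(D['frame'][120:270,270:470,::-1],(800,600),interpolation=cv2.INTER_CUBIC))
E
```

```text
1977
-0.065 0.463 | -0.063 0.448 | -0.07 0.436 | -0.085 0.349 | -0.089 0.342 | -0.088 0.333 | -0.098 0.277 | -0.162 0.281 | -0.099 0.269 | -0.149 0.279 | -0.124 0.275 | -0.16 0.273 | -0.147 0.276 | -0.134 0.273 | -0.132 0.272 | -0.097 0.253 | -0.099 0.253 | -0.104 0.25 | -0.153 0.25 | -0.148 0.252 | -0.13 0.251 | -0.111 0.245 | -0.153 0.249 | -0.146 0.25 | -0.137 0.248 | -0.132 0.245 | -0.136 0.244 | -0.112 0.225 | -0.128 0.225 | -0.113 0.213 | -0.124 0.212 | -0.126 0.208 | -0.12 0.203 | -0.109 0.194 | -0.121 0.195 | -0.143 0.185 | -0.106 0.19 | -0.106 0.189 | -0.107 0.195 | -0.143 0.191 | -0.133 0.191 | -0.118 0.183 | -0.154 0.174 | -0.145 0.176 | -0.143 0.19 | -0.116 0.173 | -0.107 0.174 | -0.157 0.174 | -0.156 0.171 | -0.143 0.174 | -0.152 0.173 | -0.157 0.175 | -0.157 0.167 | -0.153 0.171 | -0.146 0.168 | -0.148 0.168 | -0.154 0.158 | -0.124 0.052 | -0.121 0.049 | -0.133 0.052 | -0.121 0.048 | -0.1 0.043 | -0.038 0.042 | -0.13 0.053 | -0.112 0.047 | -0.074 0.049 | 0.002 0.005 | -0.125 0.049 | -0.107 0.046 | -0.016 0.007 | -0.142 0.055 | -0.136 0.053 | -0.131 0.053 | -0.128 0.051 | -0.133 0.053 | -0.105 0.037 | -0.088 0.012 | -0.12 0.03 | -0.119 0.02 | -0.123 0.013 |
```

View pics/gd.png

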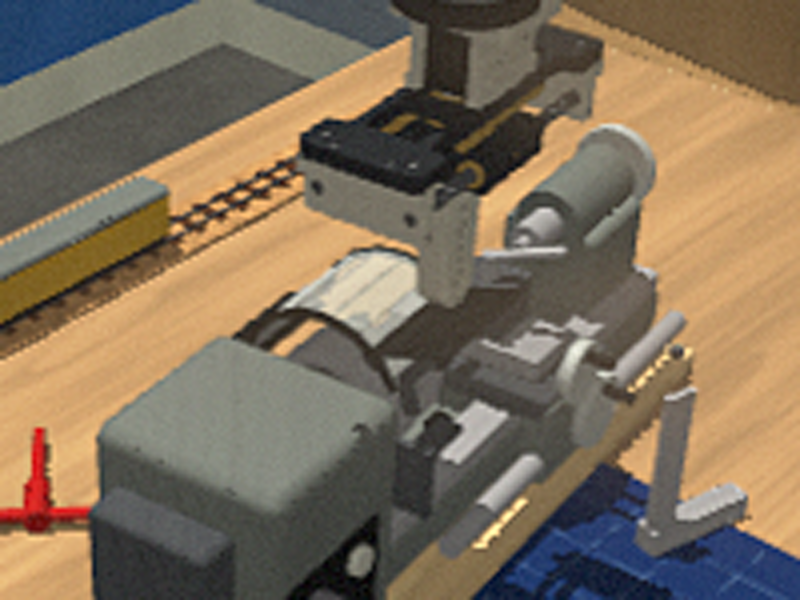

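```bash
python3 - <<'E'
from h import *
env.dwell(.1); F0=np.mean([env.get_wrist_force() for _ in range(3)],0)
th=.34; pk=0; snap=False; log=[]
while th>-.14 and env.get_t()<48:
    env.line_to(gp(th),velocity=.04); env.dwell(.04)
    f=(np.array(env.get_wrist_force())-F0)[2]; z=env.get_tcp_pos()[2]
    log.append((round(th,3),round(f,1),round((gp(th)[2]-z)*1e3,1)))
    pk=max(pk,f)
    if pk>5 and f<pk-3.5: snap=True; print('SNAP');break
    if f>24: print('LIMIT');break
    th-=.012 if f<2.5 and th>.27 else .006
print(log); st('th %.3f'%th)
E
```

```text
SNAP
[(0.34, np.float64(-0.1), np.float64(0.2)), (0.328, np.float64(-1.4), np.float64(-0.0)), (0.316, np.float64(-0.1), np.float64(0.1)), (0.304, np.float64(-0.1), np.float64(0.1)), (0.292, np.float64(-0.4), np.float64(0.1)), (0.28, np.float64(0.1), np.float64(0.1)), (0.268, np.float64(-1.2), np.float64(0.0)), (0.262, np.float64(-1.1), np.float64(0.0)), (0.256, np.float64(-0.9), np.float64(0.0)), (0.25, np.float64(-0.9), np.float64(0.0)), (0.244, np.float64(-0.5), np.float64(0.0)), (0.238, np.float64(-0.7), np.float64(0.1)), (0.232, np.float64(-0.0), np.float64(0.1)), (0.226, np.float64(-0.7), np.float64(0.0)), (0.22, np.float64(-0.3), np.float64(0.1)), (0.214, np.float64(0.0), np.float64(0.1)), (0.208, np.float64(-0.8), np.float64(0.0)), (0.202, np.float64(-1.8), np.float64(0.0)), (0.196, np.float64(1.5), np.float64(-0.2)), (0.19, np.float64(4.9), np.float64(-0.5)), (0.184, np.float64(7.5), np.float64(-0.8)), (0.178, np.float64(3.3), np.float64(-0.3))]
th 0.178 t 31.58 tcp [ 0.4626 -0.1064  0.1977] F [1.01 0.7  3.85] op 0.0002
```

```bash
python3 - <<'E'
from h import *
F0=np.array([0.5,0.2,0.0]); th=.175; log=[]; pk=0
while th>-.14 and env.get_t()<50:
    env.line_to(gp(th),velocity=.04); env.dwell(.04)
    f=(np.array(env.get_wrist_force())-F0)[2]; log.append((round(th,3),round(float(f),1)))
    pk=max(pk,f)
    if th<.11 and pk>5 and f<1.5: print('SNAP');break
    if f>22: print('LIMIT');break
    th-=.006
print(log); st('th %.3f'%th)
E
```

```text
SNAP
[(0.175, 5.1), (0.169, 3.2), (0.163, 4.0), (0.157, 4.8), (0.151, 3.8), (0.145, 4.0), (0.139, 3.6), (0.133, 5.2), (0.127, 4.4), (0.121, 4.4), (0.115, 4.2), (0.109, 5.3), (0.103, 4.7), (0.097, 5.2), (0.091, 5.0), (0.085, 5.7), (0.079, 5.5), (0.073, 6.0), (0.067, 5.9), (0.061, 7.1), (0.055, 5.7), (0.049, 7.4), (0.043, 6.6), (0.037, 3.8), (0.031, 1.3)]
th 0.031 t 38.88 tcp [ 0.4566 -0.1069  0.1759] F [1.58 0.03 1.3 ] op -0.0
```

```bash
python3 - <<'E'
from h import *
th=.026; log=[]
while th>-.12 and env.get_t()<50:
    env.line_to(gp(th),velocity=.04); env.dwell(.04)
    f=env.get_wrist_force()[2]; log.append((round(th,3),round(float(f),1)))
    if f>11: print('STOP felt');break
    th-=.005
print(log); st('th %.3f'%th)
E
```

```text
STOP felt
[(0.026, 0.2), (0.021, 0.5), (0.016, -0.0), (0.011, 0.4), (0.006, 0.8), (0.001, -0.4), (-0.004, -0.0), (-0.009, 1.1), (-0.014, 6.6), (-0.019, 11.0), (-0.024, 15.4)]
th -0.024 t 42.08 tcp [ 0.4566 -0.1072  0.1705] F [-5.41  2.96 15.38] op 0.0005
```

```bash
python3 - <<'E'
from h import *
p=np.array(env.get_tcp_pos()); env.line_to(p+.12*ez,velocity=.12); st('up')
env.movep([.35,-.35,.33],RG); st('away')
D=cap('side');T=cap('top'); W=cloud(T); P=W-H
m=(abs((W-O)@ly)<.04)&(P@lx<-.106)&(P@lx>-.152)&(abs(P[:,:,2])<.08)&(T['frame'].max(2)<80)
Q=P[m]; print('flange',len(Q),np.median(Q@lx),np.median(Q[:,2]))
m=(np.linalg.norm(W[:,:,:2]-N[:2],axis=2)<.03)&(W[:,:,2]>.11)&(W[:,:,2]<.14);K_=W[m]
h=K_[K_[:,2]>.118]; print('key',len(K_),(h.mean(0)-N)@rx,(h.mean(0)-N)@ry,np.median(h[:,2]))
im=[]
for X,c,r in((D,N,40),(T,gp(0),40)):
    u,v=proj(X,c)[0].astype(int); im.append(cv2.resize(X['frame'][v-r:v+r,u-r:u+r,::-1],(400,400),interpolation=cv2.INTER_CUBIC))
cv2.imwrite('pics/end.png',np.hstack(im))
E
```

```text
up t 43.25 tcp [ 0.4561 -0.107   0.2894] F [0.38 0.97 0.29] op 0.0005
away t 44.29 tcp [ 0.3504 -0.3492  0.3295] F [ 0.69  0.05 -0.29] op 0.0006
flange 773 -0.1287896203223454 0.011209358315039358
key 135 -0.004202135863650047 -0.0003019237000090838 0.1217295889036607
```

View pics/end.png

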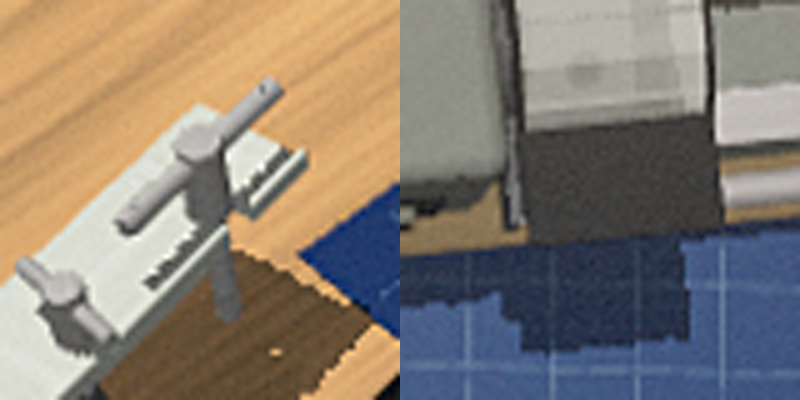

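```bash
python3 -c "
from cell import env
print(env.job_done())"
```

```text
the job is handed in; nothing more can be done
None
```

I handed in the job at about 44 s: the chuck key hangs upright in the wide notch behind the lip, the guard is down with its catch snapped (judged by the force drop), and I saw no contact with the other key, the square or the jar, though their final positions were not measured.

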